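Pull the snap cap off the crankcase

TASK

Pick up the small upright puller, slide its forked foot fully home under the rim of the steel cap on the crankcase, gently so that nothing is forced, and pull the cap straight up until it pops off. Carry the cap on the puller to the flat metal tray and set it down in there without dropping it, then stand the puller upright on the bench, clear of the tray, and let go. Do not pull the cap with the fingers, and leave the other things on the bench alone.

Things in the scene. Friction and masses are not known exactly. Their poses are not given: they have to be found in the camera images.
- puller_grip (a point): Centre of the puller's black handle: an upright block 16 (x) x 24 (y) x 52 mm, its middle 66 mm above the underside of the foot on which the puller stands. z up; x points from the back post to the fork's open end. Grip the broad faces (fingers closing along x), 40 N or more. A level bar 32 to 40 mm above the foot's underside joins it to a post 42 to 50 mm behind. 250 g, steel.
- puller_fork (a point): Point on the puller straight below the handle, at the foot's underside. Foot: plate 5 mm thick, 36 mm wide, slot 17 mm wide (22 at the mouth) open to +x, 27 mm clear height above it. Its reach differs each time and is NOT measured: with the slot's end home on the cap's neck, the cap's axis is -18 to +18 mm along x from here. Prongs end 3 mm past that axis: stopping short tips the cap off.
- cap_rim (a point): Point on the axis of the steel cap at the underside of its rim; z up. Rim: disc 36 mm across, 6 mm thick, with a 3 mm high middle on top. Below it a bare neck 13 mm across and 9 mm long, which the fork slides round, then a plug 18 mm across, snug in the bore. Seated, the rim is 9 mm above the crankcase top. Once off, the cap hangs by its rim in the fork. It has 2 mm of side play. 70 g.
- cap_end (a point): Centre of the flat end of the cap's plug, on which it stands when set down, 31 mm below the rim's underside. Spring balls in the bore grip the plug: it frees after 4 to 10 mm of straight pull with some 4 to 8 N, more if jerked or pushed sideways (pull at about 20 mm/s). Over 12 N between puller and cap is forcing it: feel for the neck at 12 mm/s with a 3 to 4 N stop, then ease the push off.
- bore (a point): Centre of the cap's bore in the flat top of the crankcase (aluminium block 190 x 150 x 60 mm, fixed), 60 mm above the bench; z up. Bare for 50 mm to -x, where the block ends, save bolt heads 6 mm high at x -40, y +-63 mm. At +x, 87 mm off, is the axis of a ring 90 mm wide, 20 mm high, with four studs 28 mm high. Bring the fork in along +x.
- tray: Flat open tray of sheet steel, 170 (x) x 140 (y) x 12 mm high, walls and floor 4 mm, fixed; origin at the centre of its underside, z up. It stands to the left or right of the crankcase. A loose small bearing lies in its +x +y corner (32 mm across, at x 56, y 42 mm): leave it be.
- bearing: Loose steel bearing ring, 32 mm across, 10 mm high, in the tray; leave alone. Origin at the centre of its underside.
- tape_roll: Roll of tape, 56 mm across, 25 mm high, in front of the crankcase; leave alone. Origin at the centre of its underside.
- marker: Black marker pen lying in front of the crankcase, 14 mm thick, 120 mm long along x; leave alone.
- oil_bottle: Yellow bottle, 64 mm across, 150 mm high, at the far left of the crankcase; leave alone. Origin at the centre of its underside.
- carton: Small cardboard box 80 x 110 x 50 mm at the far right of the crankcase; leave alone. Origin at the centre of its underside.
- spanner: Steel spanner, 170 mm long along x, lying at the far left; leave alone.
Mind the look-alikes: they are no part of the job. What is meant by the part that bears puller_grip is not yellow, and is the smaller of those in its own colour.

How it is judged (in metres and radians):
On the way, in this order (a step that is already met when the one before it is completed fails the run):
1. the cap is off the crankcase, at least 15 mm clear above it, carried by the puller and not by the fingers (z of cap_rim in the frame of bore above 0.046 m and contact force between puller and cap above 0.2 N and contact force between the fingers and cap below 0.1 N), for 0.2 s.
2. the cap is in the tray, free of the puller (x of cap_rim in the frame of tray between -0.08 and 0.08 m and y of cap_rim in the frame of tray between -0.065 and 0.065 m and z of cap_rim in the frame of tray below 0.045 m and contact force between puller and cap below 0.05 N), for 0.2 s.
At the end, for the whole second after the job is handed in: The cap is at rest inside the tray (rim centre within 80 mm along x and 65 mm along y of its middle, at most 45 mm above its underside); the puller stands released and still on the bench, upright within 0.1 rad, over 100 mm from the tray's middle and not touching it (x of cap_rim in the frame of tray between -0.08 and 0.08 m and y of cap_rim in the frame of tray between -0.065 and 0.065 m and z of cap_rim in the frame of tray below 0.045 m and linear speed of each of cap, puller below 0.03 m/s and angle between puller_grip's own z axis and vertical below 0.1 rad and height (world z) of puller_grip between 0.055 and 0.075 m and horizontal distance between puller_grip and tray above 0.1 m and contact force between puller and tray below 0.05 N).
It fails at once if the puller is forced: more than 12 N between puller and cap (contact force between puller and cap above 12 N).
It fails at once if the puller is forced against the crankcase with more than 25 N (contact force between puller and crankcase above 25 N).
It fails at once if the fingers pull or push at the cap while it is in its bore (contact force between the fingers and cap above 0.5 N and distance between cap_rim and bore below 0.03 m).
It fails at once if the cap is dropped or flung (faster than 1.2 m/s) (linear speed of cap above 1.2 m/s).
It fails at once if another thing on the bench is moved by more than 30 mm (distance of any of bearing, tape_roll, marker, oil_bottle, carton, spanner from where it was at the start of the episode above 0.03 m).
It also fails if it takes over 67 s, if anything falls off the work surface, if the arm or the gripper's body presses on something with over 40 N, if the wrist force passes 120 N, or if a joint passes its speed limit or range.

ROBOT

A 7-joint arm with a two-finger parallel gripper is mounted at the origin on the work surface. World frame = base frame: x ahead of the robot, y to its left, z up, the work surface at z = 0. Lengths are in mm, angles in rad, forces in N, time in s.
With the tool pointing down it reaches from about 400 to 875 mm from the base axis. Payload 4.4 kg.
Tool frame: the origin (TCP) lies at the very end of the fingers, on their centre line; the grasp point (between the pads) lies 19 mm behind it; z points along the fingers, y is the line along which they close (so a half turn about z gives the same grasp; the last joint's range is limited). The gripper opens to 85 mm and grips with 20 to 120 N. Pads are 22 mm wide; open, the fingers measure 114 mm over their backs; the gripper's body (76 mm by 85 mm) begins 54 mm behind the grasp point. The pads swing forward as they close: fully open they stand 13 mm farther back than shut.
Start: joints at [-1.376, 0.628, 0.038, 1.517, -0.027, 0.996, -0.02], TCP at [167.58, 628.04, 231.313] pointing down, gripper open.
Joint ranges: [-3.06, 3.06], [-0.37, 2.12], [-1.25, 1.32], [0.18, 2.47], [-1.1, 4.24], [0.23, 1.98], [-2.94, 2.94]. Speed limits (rad/s): [2.57, 2.57, 3.14, 3.14, 3.14, 3.14, 3.14].

INTERFACE

Orientations are given as [roll, pitch, yaw] about the fixed x, y, z axes, in that order (R = Rz(yaw) Ry(pitch) Rx(roll)).
In Python, from cell import ctrl gives the robot as it stands.
- The arm moves only by the tool step_arm, never from a script. Its argument "series" is a list that holds one entry, the list of rows, each a list of 7 numbers: the turn, a rotation vector about the tool's x, y, z as a fraction of full scale, then the shift along the tool's x, y, z as a fraction of full scale, then the closure, from 0 (fully open) to 1 (shut). In form: [[[ax, ay, az, tx, ty, tz, gripper], ...]]. A call has 1 to 12 rows; each row shifts and turns the commanded pose from where the row before left it, along the tool's axes as they then stand; what a row does not reach is not made up. Full scale, the value 1, is 150 mm for a shift and 45 degrees for a turn. A row lasts 1/10 s, in which the tool goes at most 50 mm and 8.59 degrees, less where a joint would pass 70% of its speed; a pose out of reach is approached as far as the arm can. A call with a number of a shift or a turn outside -1 to 1 is refused whole. A call with a gripper value outside its range is refused whole. The fingers move at their own pace and stop on an object; the grip force is fixed at half the most. Time passes only in rows, so rows that do not move let the fingers close. It gives the time, the measured TCP pose, the force, the opening and the grip force at its end, in the units of the state.
- ctrl.read_state(): the state, without advancing time (a new reading comes with each control period).
- ctrl.get_image(name): name is "side" or "top" or "wrist"; returns a dict with "img" (420x560x3 uint8, red, green, blue), "fx", "fy", "cx", "cy" (pixels), "R" (3x3) and "t" (3): a world point X has camera coordinates R X + t. Camera axes: x right, y down, z forward; pixel columns grow to the right and rows downward; lengths in mm; the calibration is good to about 2 mm. A picture is of the moment at which its call begins. There is no depth.
- ctrl.finish_job(): hands the job in; it is judged then, once.
Trained networks look in a picture, given as the dict that the camera call returned (one of the last four; its "shot" number tells which), for a name from the list of things; names that differ only in an ending like _2 or _b are one class to them, and where a whole thing is asked for, a point or a joint stands for the part that bears it (a point fixed in the world has none). Each returns a list of dicts, best first, with "score" (0 to 1); they miss things now and then, are a little off and sometimes report something else, mostly with a low value. They report only what shows in the picture. A call takes as long as a camera call. They do not tell look-alikes from the thing itself.
- ctrl.recognise(picture, thing): "centre" ([column, row] in pixels, amid what is visible of it).
The state is a dict: "clock": time; "qpos": joint angles; "qd": joint speeds; "tau": joint torques, N m; "eef_pos": TCP position; "tool_rot": TCP orientation; "force": force on the tool from outside, world axes, zero at the start; "torque": the same for the moment, N m; "width": finger opening in mm; "gripper_force": force on a finger pad.
Only numpy, scipy, OpenCV 4.12 (cv2) and the standard library are available. Lean on these libraries where they do the work, as an engineer would, in place of code of your own. Each camera call takes 0.05 s, during which the arm holds its last target. There are 200 camera calls.

## Working session

There is one attempt and no reset: what is moved stays moved. The work goes in short steps, Python scripts to look and compute and a tool call to move; the robot and the scene stay as the last step left them, time stands still between calls to the robot, and variables do not carry over. Pictures are saved under pics/ and viewed, at most 10 in all, crops included, and the job is handed in when it is done.

Besides the shell and the picture viewer there is one more tool, called after "Call:" by a JSON object that holds its "fn" and its "kwargs". step_arm: Moves the arm, as the interface text tells. Shift numbers are shares of 150 mm and turn numbers shares of 45 degrees, none past 1 either way. Its arguments: {"type":"object","properties":{"series":{"type":"array","items":{"type":"array","items":{"type":"array","items":{"type":"number","minimum":-1,"maximum":1}}}}},"required":["series"]}

```bash
mkdir -p pics; cat > h.py <<'E'
from cell import ctrl
import numpy as np, cv2
from scipy.spatial.transform import Rotation as Ro
def ray(p,px):
    R=np.array(p["R"]);t=np.array(p["t"])
    d=R.T@np.array([(px[0]-p["cx"])/p["fx"],(px[1]-p["cy"])/p["fy"],1.]); return -R.T@t,d
def atz(p,px,z):
    o,d=ray(p,px); return o+d*(z-o[2])/d[2]
def proj(p,X):
    c=np.array(p["R"])@np.array(X,float)+np.array(p["t"]); return [p["cx"]+p["fx"]*c[0]/c[2],p["cy"]+p["fy"]*c[1]/c[2]]
def tri(a,b):
    A=[];B=[]
    for p,px in (a,b):
        o,d=ray(p,px);d/=np.linalg.norm(d);P=np.eye(3)-np.outer(d,d);A.append(P);B.append(P@o)
    return np.linalg.solve(sum(A),sum(B))
def save(p,n): cv2.imwrite("pics/"+n,p["img"][:,:,::-1])
E
python3 - <<'E'
from h import *
np.set_printoptions(precision=1,suppress=True)
s=ctrl.read_state();print({k:np.round(v,3) for k,v in s.items()})
P={n:ctrl.get_image(n) for n in("side","top")}
for n,p in P.items():
    save(p,n+"1.png"); print(n,(-np.array(p["R"]).T@np.array(p["t"])))
    for k in "puller_grip puller_fork cap_rim cap_end bore tray bearing tape_roll carton".split():
        print(k,[(np.round(r["centre"]),round(r["score"],2),atz(p,r["centre"],{"puller_grip":66,"cap_rim":69,"bore":60}.get(k,5))) for r in ctrl.recognise(p,k)[:4]])
E
```

```text
{'clock': np.float64(0.0), 'qpos': array([-1.4,  0.6,  0. ,  1.5, -0. ,  1. , -0. ]), 'qd': array([ 0., -0.,  0.,  0.,  0., -0.,  0.]), 'tau': array([  0. , -56.3,   1.2, -19.3,   0. ,   0. ,  -0. ]), 'eef_pos': array([167.4, 627.4, 230.4]), 'tool_rot': array([-3.1,  0. ,  2.9]), 'force': array([ 0.5, -0.3,  1.2]), 'torque': array([-0., -0., -0.]), 'gripper_force': np.float64(0.0), 'width': np.float64(85.165)}
side [ 463.4 -819.2  532.4]
puller_grip [(array([243., 322.]), 0.84, array([ 490.6, -318.1,   66. ])), (array([326., 318.]), 0.7, array([ 626.8, -328.4,   66. ])), (array([191., 363.]), 0.62, array([ 408.5, -390.2,   66. ])), (array([277., 245.]), 0.61, array([580.7, -97. ,  66. ]))]
puller_fork [(array([327., 319.]), 0.93, array([ 649.8, -267.7,    5. ])), (array([243., 324.]), 0.67, array([ 492.5, -257.5,    5. ])), (array([188., 360.]), 0.59, array([ 397.4, -328.3,    5. ]))]
cap_rim []
cap_end []
bore [(array([277., 244.]), 0.61, array([582.7, -81.6,  60. ]))]
tray [(array([226., 199.]), 0.94, array([488.5, 270.2,   5. ]))]
bearing [(array([243., 322.]), 0.58, array([ 493.7
[... 356 characters left out ...]
 406.4, -333. ,   66. ])), (array([399., 240.]), 0.57, array([ 480.7, -260.5,   66. ]))]
puller_fork [(array([399., 240.]), 0.84, array([ 487., -279.,    5.])), (array([440., 268.]), 0.72, array([ 406.6, -355.9,    5. ])), (array([396., 177.]), 0.59, array([ 635.6, -308.3,    5. ]))]
cap_rim [(array([281., 227.]), 0.76, array([554.8, -14. ,  69. ]))]
cap_end [(array([279., 230.]), 0.7, array([560.5, -10.6,   5. ]))]
bore [(array([282., 207.]), 0.71, array([600.9, -25.3,  60. ]))]
tray [(array([161., 277.]), 0.57, array([501.6, 273.8,   5. ]))]
bearing []
tape_roll [(array([318., 281.]), 0.72, array([427.6, -74.8,   5. ]))]
carton [(array([367., 129.]), 0.82, array([ 765.1, -265.5,    5. ]))]
```

```bash
sleep 1; python3 -c "
import cv2,numpy as np
a=cv2.imread('pics/side1.png');b=cv2.imread('pics/top1.png');c=np.hstack([a,b]);print(cv2.imwrite('pics/both.png',cv2.resize(c,(800,300))))"
```

```text
True
```

View pics/top1.png

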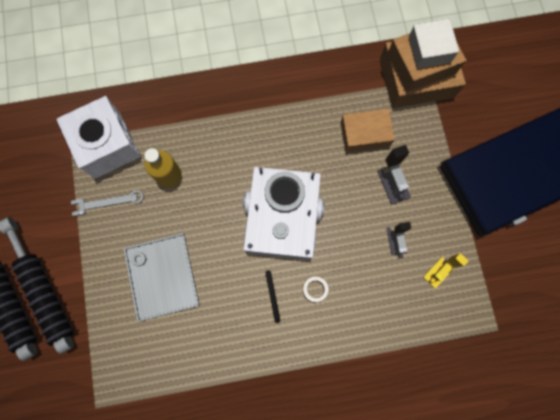

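View pics/side1.png

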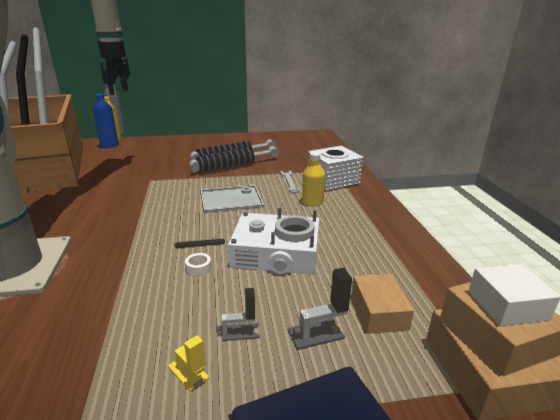

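The top view shows the target, the smaller black-handled puller, at about (400,240), with the larger look-alike at (395,178) and a yellow one at (445,268). The cap is at (281,230) and the tray at (161,277). In the side view the target puller is at (243,322), its handle at (250,303) and its post to the left at (226,322).

```bash
cat >> h.py <<'E'
def plan(pts,yaw1,n,g,yaw0=None,p0=None):
    "rows from current (or p0,yaw0) through world pts to yaw1 (deg) in n rows, tool down"
    s=ctrl.read_state(); e=s["tool_rot"]; p=np.array(s["eef_pos"] if p0 is None else p0,float); y=np.degrees(e[2]) if yaw0 is None else yaw0
    Q=np.vstack([p]+[np.array(q,float) for q in pts]); L=np.r_[0,np.cumsum(np.linalg.norm(np.diff(Q,axis=0),axis=1))]
    dy=(yaw1-y+180)%360-180; rows=[]; c=p.copy()
    for i in range(n):
        R=Ro.from_euler("xyz",[180,0,y],degrees=True).as_matrix()
        t=np.array([np.interp(L[-1]*(i+1)/n,L,Q[:,k]) for k in range(3)])
        v=np.round(R.T@(t-c)/150,3); a=np.round(-dy/n/45,3)
        rows.append([0,0,float(a)]+[float(x) for x in v]+[g]); c=c+R@v*150; y+=-a*45
    print(rows)
E
python3 - <<'E'
from h import *
np.set_printoptions(precision=1,suppress=True)
s=ctrl.read_state();print(np.degrees(s["tool_rot"]))
p=ctrl.get_image("top");q=ctrl.get_image("side")
for c in [(255,168),(321,172),(314,260),(246,250)]: print(atz(p,c,60))
print("cap",atz(p,(281,229),78), "tray",[atz(p,c,12) for c in [(126,247),(183,236),(197,308),(140,319)]])
save(dict(img=cv2.resize(p["img"][200:290,370:490],None,fx=4,fy=4)),"c1.png")
im=np.hstack([cv2.resize(p["img"][210:270,370:430],(400,400)),cv2.resize(q["img"][280:345,210:275],(400,400))]);save(dict(img=im),"c2.png")
plan([(450,350,280),(540,0,280),(470,-250,280)],80,24,0)
E
```

```text
[180.   -0.  165.1]
[700.3  19.   60. ]
[ 663.9 -126.1   60. ]
[471.9 -71.6  60. ]
[520.1  69.9  60. ]
cap [548.9 -13.   78. ] tray [array([583.2, 341.8,  12. ]), array([584.7, 209.8,  12. ]), array([418.4, 201.4,  12. ]), array([417.6, 329.3,  12. ])]
[[0, 0, 0.079, -0.245, -0.139, -0.035, 0], [0, 0, 0.079, -0.252, -0.124, -0.034, 0], [0, 0, 0.079, -0.26, -0.107, -0.035, 0], [0, 0, 0.079, -0.266, -0.092, -0.034, 0], [0, 0, 0.079, -0.271, -0.074, -0.035, 0], [0, 0, 0.079, -0.276, -0.058, -0.034, 0], [0, 0, 0.079, -0.278, -0.04, -0.035, 0], [0, 0, 0.079, -0.28, -0.024, -0.034, 0], [0, 0, 0.079, -0.282, -0.005, -0.035, 0], [0, 0, 0.079, -0.261, -0.078, -0.014, 0], [0, 0, 0.079, -0.257, -0.121, 0.0, 0], [0, 0, 0.079, -0.263, -0.104, 0.0, 0], [0, 0, 0.079, -0.27, -0.087, 0.0, 0], [0, 0, 0.079, -0.274, -0.071, 0.0, 0], [0, 0, 0.079, -0.279, -0.053, 0.0, 0], [0, 0, 0.079, -0.281, -0.036, 0.0, 0], [0, 0, 0.079, -0.283, -0.019, 0.0, 0], [0, 0, 0.079, -0.279, -0.016, 0.0, 0], [0, 0, 0.079, -0.253, -0.127, 0.0, 0], [0, 0, 0.079, -0.261, -0.112, 0.0, 0], [0, 0, 0.079, -0.267, -0.095, 0.0, 0], [0, 0, 0.079, -0.272, -0.078, 0.0, 0], [0, 0, 0.079, -0.277, -0.062, 0.0, 0], [0, 0, 0.079, -0.28, -0.044, 0.0, 0]]
```

View pics/c2.png

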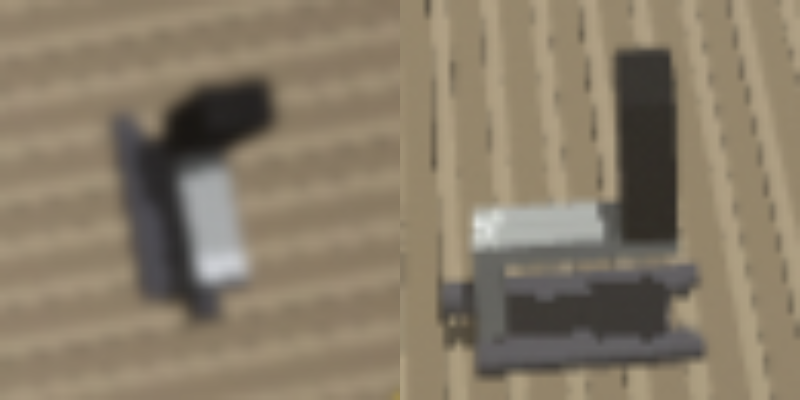

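The crop shows the target puller with the fork opening towards +x. The handle centre is at about (403,227) in the top view and (250,304) in the side view. The crankcase yaw is about -15 deg and the bore is near (546,-14). I'll move over now.

Call:
{"fn": "step_arm", "kwargs": {"series": [[[0,0,0.079,-0.245,-0.139,-0.035,0],[0,0,0.079,-0.252,-0.124,-0.034,0],[0,0,0.079,-0.26,-0.107,-0.035,0],[0,0,0.079,-0.266,-0.092,-0.034,0],[0,0,0.079,-0.271,-0.074,-0.035,0],[0,0,0.079,-0.276,-0.058,-0.034,0],[0,0,0.079,-0.278,-0.04,-0.035,0],[0,0,0.079,-0.28,-0.024,-0.034,0],[0,0,0.079,-0.282,-0.005,-0.035,0],[0,0,0.079,-0.261,-0.078,-0.014,0],[0,0,0.079,-0.257,-0.121,0,0],[0,0,0.079,-0.263,-0.104,0,0]]]}}

```text
clock: 2.3
eef_pos: [478.1, 241.0, 280.2]
tool_rot: [3.141, 0.0, 2.134]
force: [1.4, 0.4, -0.5]
width: 85.3
gripper_force: 0.0
```

Call:
{"fn": "step_arm", "kwargs": {"series": [[[0,0,0.079,-0.27,-0.087,0,0],[0,0,0.079,-0.274,-0.071,0,0],[0,0,0.079,-0.279,-0.053,0,0],[0,0,0.079,-0.281,-0.036,0,0],[0,0,0.079,-0.283,-0.019,0,0],[0,0,0.079,-0.279,-0.016,0,0],[0,0,0.079,-0.253,-0.127,0,0],[0,0,0.079,-0.261,-0.112,0,0],[0,0,0.079,-0.267,-0.095,0,0],[0,0,0.079,-0.272,-0.078,0,0],[0,0,0.079,-0.277,-0.062,0,0],[0,0,0.079,-0.28,-0.044,0,0]]]}}

```text
clock: 3.5
eef_pos: [469.4, -251.5, 280.3]
tool_rot: [3.141, -0.0, 1.389]
force: [0.8, 0.2, -0.9]
width: 85.4
gripper_force: 0.0
```

```bash
python3 - <<'E'
from h import *
np.set_printoptions(precision=1,suppress=True)
w=ctrl.get_image("wrist");save(w,"w1.png");p=ctrl.get_image("top");q=ctrl.get_image("side")
s=ctrl.read_state();print(s["eef_pos"],np.degrees(s["tool_rot"]),s["force"],s["clock"])
print("handle",tri((p,(403,226.8)),(q,(249.8,304.4))))
for k in("puller_grip","puller_fork"): print(k,[(r["centre"],r["score"]) for r in ctrl.recognise(w,k)[:4]])
E
```

```text
[ 468.4 -253.5  280.4] [180.    0.1  79.4] [0.8 1.3 0.3] 3.65
handle [ 506.3 -276.7   66.1]
puller_grip [([250.6, 253.3], 0.76), ([412.4, 193.8], 0.56)]
puller_fork [([414.2, 195.8], 0.81), ([298.5, 192.6], 0.78), ([253.8, 254.4], 0.56)]
```

View pics/w1.png

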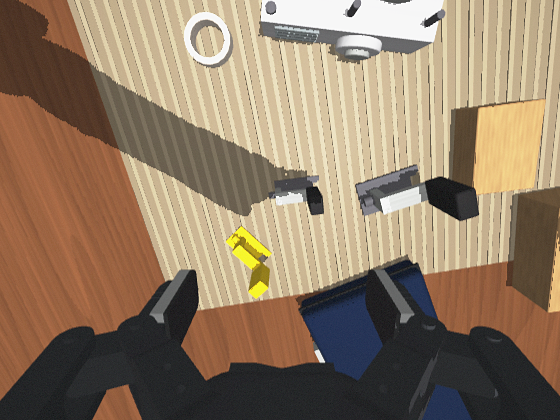

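The wrist view shows the target puller: foot far edge from (275,189) to (319,180) and handle at (316,200). The larger puller is at (412,190). The triangulated handle centre is at z 66.1, as it should be.

```bash
python3 - <<'E'
from h import *
np.set_printoptions(precision=1,suppress=True)
w=ctrl.get_image("wrist")
R=np.array(w["R"]);print("cam",-R.T@w["t"],"fwd",R[2])
for a,b,z in [((275,189),(319,180),5),((277,198),(303,194),40)]:
    A=atz(w,a,z);B=atz(w,b,z);print(A,B,np.degrees(np.arctan2(*(B-A)[1::-1])))
print(proj(w,(506,-277,66)),proj(w,(506,-277,92)))
plan([(506,-292,190)],80,4,0)
E
```

```text
cam [ 484.5 -171.8  422.5] fwd [-0.1 -0.3 -1. ]
[ 457.9 -264.1    5. ] [ 523.  -262.3    5. ] 1.5789643671739317
[ 460.5 -269.1   40. ] [ 495.9 -269.8   40. ] -1.195577756159735
[np.float64(313.164788837401), np.float64(202.99209052649346)] [np.float64(315.4193544689842), np.float64(208.92491899917067)]
[[0, 0, -0.001, -0.06, 0.071, 0.15, 0], [0, 0, -0.001, -0.061, 0.071, 0.15, 0], [0, 0, -0.001, -0.061, 0.071, 0.15, 0], [0, 0, -0.001, -0.06, 0.071, 0.149, 0]]
```

Call:
{"fn": "step_arm", "kwargs": {"series": [[[0,0,-0.06,-0.05,0.064,0.16,0],[0,0,-0.06,-0.05,0.064,0.16,0],[0,0,-0.06,-0.05,0.064,0.16,0],[0,0,-0.06,-0.05,0.06,0.16,0],[0,0,0,0,0,0,0]]]}}

```text
clock: 4.3
eef_pos: [504.1, -281.8, 181.0]
tool_rot: [-3.137, -0.003, 1.583]
force: [-1.0, 1.4, -0.3]
width: 85.7
gripper_force: 0.0
```

```bash
python3 - <<'E'
from h import *
np.set_printoptions(precision=1,suppress=True)
w=ctrl.get_image("wrist");save(w,"w2.png")
s=ctrl.read_state();print(s["eef_pos"],np.degrees(s["tool_rot"]),s["force"],s["clock"])
R=np.array(w["R"]);print("cam",-R.T@w["t"],"fwd",R[2])
for z in (40,66,92): print(proj(w,(506,-275,z)))
for k in("puller_grip","puller_fork"): print(k,[(r["centre"],r["score"]) for r in ctrl.recognise(w,k)[:4]])
E
```

```text
[ 504.1 -282.1  182.7] [-179.8   -0.1   90.6] [-0.2  0.7  0.9] 4.35
cam [ 504.  -203.1  323.7] fwd [-0.  -0.3 -1. ]
[np.float64(283.87315322517463), np.float64(196.44017616997826)]
[np.float64(283.96030829212384), np.float64(203.43392455178508)]
[np.float64(284.0652471691891), np.float64(211.85473274290592)]
puller_grip [([426.4, 224.0], 0.85), ([266.6, 190.1], 0.58)]
puller_fork [([429.3, 223.9], 0.83), ([192.1, 252.1], 0.75), ([271.7, 191.3], 0.67)]
```

View pics/w2.png

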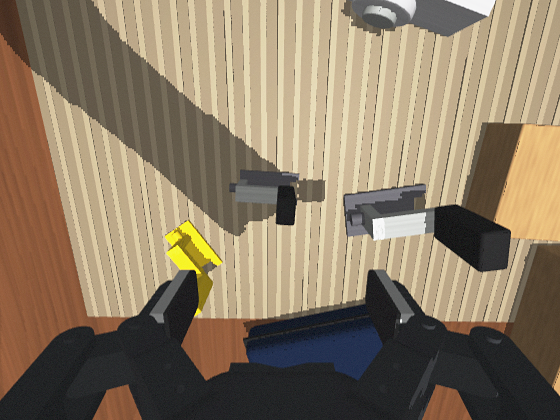

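```bash
python3 - <<'E'
from h import *
im=cv2.imread("pics/w2.png")[160:235,220:320];cv2.imwrite("pics/c3.png",cv2.resize(im,(800,600),interpolation=cv2.INTER_CUBIC))
E
```

```text
(no output)
```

View pics/c3.png

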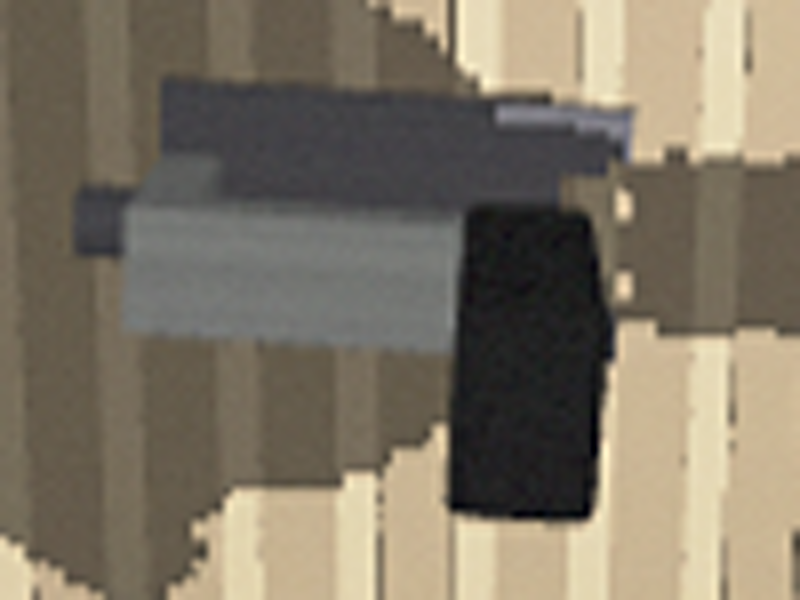

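The handle's top near edge runs from (276,224) to (294,225), and the foot's far edge from (240,170) to (299,173.5). That is a slope of about 3.4 deg.

```bash
python3 - <<'E'
from h import *
np.set_printoptions(precision=1,suppress=True)
w=ctrl.get_image("wrist")
f=lambda c:(c[0]/8+220,c[1]/8+160)
for a,b,z in [((163,80),(633,108),5),((450,512),(592,520),92),((122,330),(455,350),40),((122,205),(465,209),40)]:
    A=atz(w,f(a),z);B=atz(w,f(b),z);print(A,B,np.degrees(np.arctan2(*(B-A)[1::-1])),np.linalg.norm(B-A))
E
```

```text
[ 459.1 -257.     5. ] [ 524.1 -260.2    5. ] -2.8212629729281185 65.09671673243547
[ 500.4 -288.6   92. ] [ 515.6 -289.4   92. ] -2.8256259142529907 15.223472541778007
[ 457.7 -283.1   40. ] [ 500.1 -285.3   40. ] -2.969556357267364 42.46451970396772
[ 458.3 -266.9   40. ] [ 501.3 -267.    40. ] -0.07931931090657812 42.934872491105224
```

```bash
python3 - <<'E'
from h import *
plan([(508,-277.5,140),(508,-277.5,50)],87.1,6,0)
E
```

```text
[[0, 0, 0.013, 0.019, 0.011, 0.149, 0], [0, 0, 0.013, 0.019, 0.011, 0.149, 0], [0, 0, 0.013, 0.0, 0.0, 0.151, 0], [0, 0, 0.013, 0.0, 0.0, 0.151, 0], [0, 0, 0.013, 0.0, 0.0, 0.151, 0], [0, 0, 0.013, 0.0, 0.0, 0.15, 0]]
```

Call:
{"fn": "step_arm", "kwargs": {"series": [[[0,0,0.02,0.018,0.013,0.15,0],[0,0,0.02,0.018,0.013,0.15,0],[0,0,0.02,0,0,0.15,0],[0,0,0.018,0,0,0.15,0],[0,0,0,0,0,0.15,0],[0,0,0,0,0,0.13,0],[0,0,0,0,0,0,0],[0,0,0,0,0,0,0]]]}}

```text
clock: 5.3
eef_pos: [508.6, -278.6, 53.2]
tool_rot: [3.14, 0.001, 1.519]
force: [0.4, 0.8, 0.3]
width: 85.5
gripper_force: 0.0
```

Call:
{"fn": "step_arm", "kwargs": {"series": [[[0,0,0,0,0,0,1],[0,0,0,0,0,0,1],[0,0,0,0,0,0,1],[0,0,0,0,0,0,1],[0,0,0,0,0,0,1],[0,0,0,0,0,0,1],[0,0,0,0,0,0,1],[0,0,0,0,0,0,1]]]}}

```text
clock: 6.1
eef_pos: [508.1, -278.6, 52.3]
tool_rot: [3.141, -0.0, 1.519]
force: [-0.3, 1.2, 4.3]
width: 15.3
gripper_force: 59.7
```

```bash
python3 - <<'E'
from h import *
plan([(508,-278,180),(486,3,170)],75,10,1)
E
```

```text
[[0, 0, 0.027, 0.001, -0.0, -0.273, 1], [0, 0, 0.027, 0.002, -0.001, -0.273, 1], [0, 0, 0.027, 0.001, -0.0, -0.273, 1], [0, 0, 0.027, 0.237, -0.047, -0.024, 1], [0, 0, 0.027, 0.266, -0.058, 0.01, 1], [0, 0, 0.027, 0.266, -0.064, 0.01, 1], [0, 0, 0.027, 0.264, -0.069, 0.009, 1], [0, 0, 0.027, 0.262, -0.075, 0.01, 1], [0, 0, 0.027, 0.261, -0.081, 0.01, 1], [0, 0, 0.027, 0.259, -0.086, 0.009, 1]]
```

Call:
{"fn": "step_arm", "kwargs": {"series": [[[0,0,0,0,0,-0.15,1],[0,0,0.03,0,0,-0.27,1],[0,0,0.03,0,0,-0.27,1],[0,0,0.03,0.12,-0.024,-0.15,1],[0,0,0.03,0.24,-0.05,0,1],[0,0,0.03,0.266,-0.058,0.01,1],[0,0,0.03,0.266,-0.064,0.01,1],[0,0,0.03,0.264,-0.069,0.01,1],[0,0,0.03,0.262,-0.075,0.01,1],[0,0,0.03,0.26,-0.081,0.01,1],[0,0,0,0.13,-0.055,0.01,1],[0,0,0,0,0,0,1]]]}}

```text
clock: 7.3
eef_pos: [485.9, 5.9, 168.0]
tool_rot: [-3.138, -0.001, 1.314]
force: [0.4, -0.3, -2.2]
width: 15.2
gripper_force: 59.2
```

```bash
python3 - <<'E'
from h import *
np.set_printoptions(precision=1,suppress=True)
w=ctrl.get_image("wrist");save(w,"w3.png")
s=ctrl.read_state();print(s["eef_pos"],np.degrees(s["tool_rot"]),s["force"],s["clock"],s["width"])
p=ctrl.get_image("top");q=ctrl.get_image("side")
for n,i in (("w",w),("t",p),("s",q)):
  for k,z in (("cap_rim",69),("cap_end",69),("bore",60)): print(n,k,[(r["centre"],round(r["score"],2),atz(i,r["centre"],z)) for r in ctrl.recognise(i,k)[:2]])
print(proj(w,(547,-14,78)))
E
```

```text
[486.5   3.2 168.4] [-179.9    0.    75.1] [ 0.3 -0.9 -2.5] 7.35 15.259652150106398
w cap_rim [([357.5, 217.1], 0.89, array([549.5, -11.9,  69. ])), ([413.2, 199.4], 0.69, array([598.2,  -8.2,  69. ]))]
w cap_end [([360.8, 214.9], 0.63, array([552.6, -10.6,  69. ]))]
w bore [([416.1, 195.3], 0.83, array([604.5,  -8.5,  60. ]))]
t cap_rim [([319.5, 286.7], 0.55, array([413.5, -71.1,  69. ]))]
t cap_end []
t bore []
s cap_rim [([256.3, 224.1], 0.63, array([547.2,  -4.4,  69. ]))]
s cap_end [([254.0, 226.6], 0.67, array([540.7, -15.2,  69. ]))]
s bore [([277.4, 247.1], 0.73, array([582.4, -94.5,  60. ])), ([221.6, 194.5], 0.56, array([474.2, 186.3,  60. ]))]
[np.float64(357.632967035881), np.float64(223.43624669100834)]
```

View pics/w3.png

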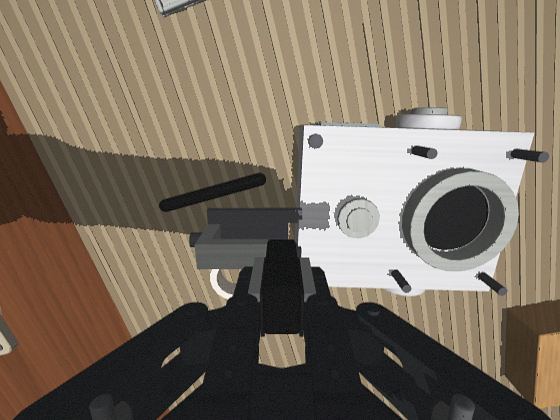

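The wrist view shows the fork tip at (301,213) at its foot's far edge, and the cap centred at about (358,217). The crankcase left edge runs (303,125)-(298,286) and its top edge (303,125)-(533,133). I'll measure these edges numerically.

```bash
python3 - <<'E'
from h import *
np.set_printoptions(precision=1,suppress=True)
w=ctrl.get_image("wrist");g=cv2.GaussianBlur(cv2.cvtColor(w["img"],cv2.COLOR_RGB2GRAY),(3,3),0).astype(float)
P=[]
for r in list(range(140,195,4))+list(range(240,275,4)):
    d=np.diff(g[r,285:320]);P.append((285.5+d.argmax(),r))
P=np.array(P);W=np.array([atz(w,c,60) for c in P])
v=cv2.fitLine(W[:,:2].astype(np.float32),cv2.DIST_HUBER,0,.01,.01).ravel();print("left edge dir",np.degrees(np.arctan2(v[1],v[0])),v)
Q=[]
for c in list(range(330,395,4))+list(range(470,505,4)):
    d=np.diff(g[118:145,c]);Q.append((c,118.5+d.argmax()))
W=np.array([atz(w,c,60) for c in Q]);u=cv2.fitLine(W[:,:2].astype(np.float32),cv2.DIST_HUBER,0,.01,.01).ravel();print("top",np.degrees(np.arctan2(u[1],u[0])),u)
n=255*0
h=cv2.HoughCircles(cv2.resize(g[185:250,325:395],None,fx=4,fy=4,interpolation=2).astype(np.uint8),cv2.HOUGH_GRADIENT,1,40,param1=80,param2=20,minRadius=60,maxRadius=110)
if h is not None:
  for x,y,r in h[0][:4]: px=(325+x/4,185+y/4); print("cap",px,r/4,atz(w,px,73))
# cap outline: gray less than white
m=((g[190:245,330:392]<195)).astype(np.uint8);k,l,st,ce=cv2.connectedComponentsWithStats(m);i=1+st[1:,4].argmax();print(st[i]+[330,190,0,0,0],ce[i]+[330,190],atz(w,ce[i]+[330,190],73))
print("fork",atz(w,(301,208.5),121.1),atz(w,(208,208),121.1))
cv2.imwrite("pics/c4.png",cv2.resize(cv2.cvtColor(w["img"],cv2.COLOR_RGB2BGR)[180:255,290:390],(800,600),interpolation=cv2.INTER_CUBIC))
E
```

```text
left edge dir 77.67291 [  0.2   1.  505.9  11.1]
top -16.519463 [  1.   -0.3 608.4  49.1]
cap (np.float32(357.125), np.float32(215.875)) 22.4 [550.4 -15.2  73. ]
[ 330  190   46   42 1142] [353.1 210.9] [547.9  -9.9  73. ]
fork [506.   18.6 121.1] [445.   35.5 121.1]
```

View pics/c4.png

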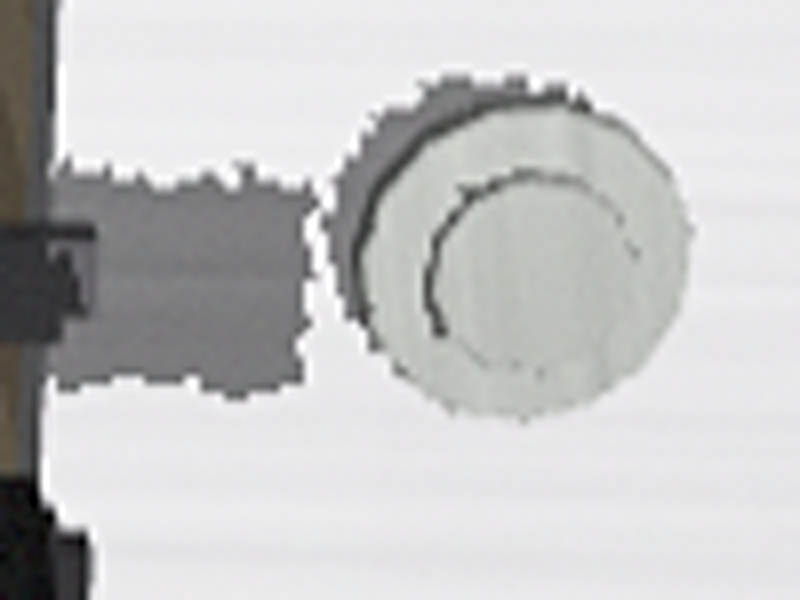

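The crop shows the rim's top face spanning columns 362-688 and rows 105-418, so its centre is at pixel (355.6,212.6). The fork's far edge is at (301,208.5).

```bash
python3 - <<'E'
from h import *
np.set_printoptions(precision=2,suppress=True)
w=ctrl.get_image("wrist");s=ctrl.read_state();t=s["eef_pos"];y=s["tool_rot"][2]
u=np.array([np.sin(y),-np.cos(y)]);v=np.array([np.cos(y),np.sin(y)])
for n,px,z in (("cap",(355.6,212.6),75),("forktip",(301,208.5),121.1),("forktip-in",(290+93/8,180+315/8),121.1),("forkback",(208,208),121.1)):
    a=atz(w,px,z)[:2];r=a-np.array(t[:2]);print(n,a,"along",r@u,"lat",r@v)
print(np.degrees(np.arctan2(u[1],u[0])),t,s["clock"])
E
```

```text
cap [549.34 -11.1 ] along 63.236755563080315 lat 4.290468665621981
forktip [506.01  18.75] along 13.611072320851076 lat 21.787237197275925
forktip-in [504.54  11.05] along 14.204835998629608 lat 13.96464993516937
forkback [445.01  35.6 ] along -49.67268502201515 lat 22.114570727066038
-15.139145348180849 [487.18   1.28 169.05] 8.0
```

Call:
{"fn": "step_arm", "kwargs": {"series": [[[0,0,0,0.005,0,0.1,1],[0,0,0,0,0,0.12,1],[0,0,0,0,0,0.1,1],[0,0,0,0,0,0.035,1],[0,0,0,0,0,0,1],[0,0,0,0,0,0,1],[0,0,0,0,0,0,1],[0,0,0,0,0,0,1]]]}}

```text
clock: 8.8
eef_pos: [487.8, 2.2, 116.4]
tool_rot: [3.14, -0.0, 1.307]
force: [0.7, -0.1, -2.2]
width: 15.4
gripper_force: 59.1
```

```bash
python3 - <<'E'
from h import *
np.set_printoptions(precision=2,suppress=True)
w=ctrl.get_image("wrist")
for i in range(3):
    ctrl.get_image("side") if i else 0;s=ctrl.read_state();print(s["eef_pos"],np.degrees(s["tool_rot"]),s["force"],s["clock"])
g=w["img"]; t=s["eef_pos"];y=s["tool_rot"][2]
save(dict(img=np.hstack([cv2.resize(g[170:290,240:400],(800,600),interpolation=cv2.INTER_CUBIC)])),"c5.png")
E
```

```text
[487.75   2.24 116.31] [179.95  -0.02  74.88] [ 0.02 -0.21 -2.05] 8.85
[487.64   2.24 116.2 ] [179.96  -0.02  74.88] [-0.18  0.62 -2.68] 8.9
[487.6    2.24 116.11] [179.97  -0.02  74.88] [-0.48 -0.55 -0.53] 8.95
```

View pics/c5.png

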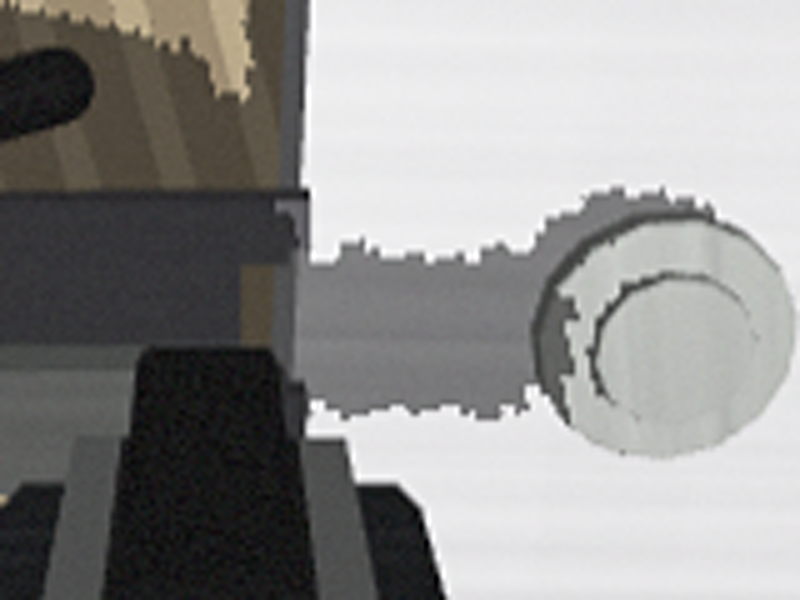

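The fork tip's far corner is at (301,208.4), and the rim's top face is centred at (373,237.4).

```bash
python3 - <<'E'
from h import *
np.set_printoptions(precision=2,suppress=True)
w=ctrl.get_image("wrist");s=ctrl.read_state();t=s["eef_pos"];y=s["tool_rot"][2]
u=np.array([np.sin(y),-np.cos(y)]);v=np.array([np.cos(y),np.sin(y)])
for n,px,z in (("cap",(373,237.4),75),("forktip",(301,208.4),68.8),("forkback",(241,208.4),68.8)):
    a=atz(w,px,z)[:2];r=a-np.array(t[:2]);print(n,a,"along",r@u,"lat",r@v)
print(t)
E
```

```text
cap [548.67 -10.64] along 62.402675121451054 lat 3.5298643919919463
forktip [506.42  20.08] along 13.595660705596174 lat 22.161825171507267
forkback [467.12  30.68] along -27.1037336986994 lat 22.139912831129564
[487.51   2.23 116.03]
```

Call:
{"fn": "step_arm", "kwargs": {"series": [[[0,0,0,-0.003,0,0.012,1],[0,0,0,0,0,0,1],[0,0,0,0,0.033,0,1],[0,0,0,0,0.033,0,1],[0,0,0,0,0.033,0,1],[0,0,0,0,0.033,0,1],[0,0,0,0,0.033,0,1],[0,0,0,0,0,0,1],[0,0,0,0,0,0,1],[0,0,0,0,0,0,1]]]}}

```text
clock: 10.0
eef_pos: [510.8, -4.6, 113.9]
tool_rot: [-3.141, 0.0, 1.307]
force: [-0.5, -0.2, -3.0]
width: 15.2
gripper_force: 59.3
```

Call:
{"fn": "step_arm", "kwargs": {"series": [[[0,0,0,0,0.014,0,1],[0,0,0,0,0.014,0,1],[0,0,0,0,0.014,0,1],[0,0,0,0,0.014,0,1],[0,0,0,0,0.014,0,1],[0,0,0,0,0.014,0,1],[0,0,0,0,0.014,0,1],[0,0,0,0,0,0,1],[0,0,0,0,0,0,1]]]}}

```text
clock: 10.9
eef_pos: [525.3, -8.6, 114.0]
tool_rot: [-3.141, 0.0, 1.307]
force: [0.7, -1.4, -3.6]
width: 15.3
gripper_force: 59.2
```

Call:
{"fn": "step_arm", "kwargs": {"series": [[[0,0,0,0,0.008,0,1],[0,0,0,0,0.008,0,1],[0,0,0,0,0.008,0,1],[0,0,0,0,0.008,0,1]]]}}

```text
clock: 11.3
eef_pos: [530.1, -9.9, 114.0]
tool_rot: [3.142, -0.0, 1.307]
force: [-0.7, -0.4, -1.7]
width: 15.4
gripper_force: 59.2
```

Call:
{"fn": "step_arm", "kwargs": {"series": [[[0,0,0,0,0.008,0,1],[0,0,0,0,0.008,0,1]]]}}

```text
clock: 11.5
eef_pos: [532.4, -10.4, 114.0]
tool_rot: [-3.142, -0.0, 1.307]
force: [0.6, -0.7, -2.3]
width: 15.0
gripper_force: 59.2
```

Call:
{"fn": "step_arm", "kwargs": {"series": [[[0,0,0,0,0.008,0,1]]]}}

```text
clock: 11.6
eef_pos: [533.6, -10.8, 114.0]
tool_rot: [-3.142, 0.0, 1.307]
force: [-0.4, -0.1, -1.8]
width: 15.4
gripper_force: 59.2
```

Call:
{"fn": "step_arm", "kwargs": {"series": [[[0,0,0,0,0.008,0,1]]]}}

```text
clock: 11.7
eef_pos: [534.7, -11.1, 114.0]
tool_rot: [-3.142, 0.0, 1.307]
force: [-0.2, 0.3, -2.6]
width: 15.4
gripper_force: 59.2
```

Call:
{"fn": "step_arm", "kwargs": {"series": [[[0,0,0,0,0.008,0,1]]]}}

```text
clock: 11.8
eef_pos: [535.9, -11.4, 114.0]
tool_rot: [-3.142, -0.0, 1.307]
force: [-0.1, 0.5, -2.0]
width: 15.2
gripper_force: 59.2
```

Call:
{"fn": "step_arm", "kwargs": {"series": [[[0,0,0,0,0.006,0,1]]]}}

```text
clock: 11.9
eef_pos: [536.8, -11.7, 114.0]
tool_rot: [3.142, 0.0, 1.307]
force: [0.3, 0.1, -2.2]
width: 15.6
gripper_force: 59.2
```

Call:
{"fn": "step_arm", "kwargs": {"series": [[[0,0,0,0,0.007,0,1]]]}}

```text
clock: 12.0
eef_pos: [537.7, -11.9, 114.0]
tool_rot: [-3.142, -0.0, 1.307]
force: [0.1, 0.1, -2.7]
width: 15.4
gripper_force: 59.2
```

Call:
{"fn": "step_arm", "kwargs": {"series": [[[0,0,0,0,0.007,0,1]]]}}

```text
clock: 12.1
eef_pos: [538.6, -12.1, 114.0]
tool_rot: [-3.141, -0.0, 1.307]
force: [0.0, 0.1, -2.1]
width: 15.6
gripper_force: 59.2
```

Call:
{"fn": "step_arm", "kwargs": {"series": [[[0,0,0,0,0.007,0,1]]]}}

```text
clock: 12.2
eef_pos: [539.0, -12.2, 113.9]
tool_rot: [-3.14, -0.0, 1.307]
force: [-1.8, 0.5, -0.6]
width: 15.4
gripper_force: 59.3
```

Call:
{"fn": "step_arm", "kwargs": {"series": [[[0,0,0,0,0.004,0,1]]]}}

```text
clock: 12.3
eef_pos: [539.2, -12.3, 113.8]
tool_rot: [-3.139, -0.0, 1.307]
force: [-2.7, 0.7, 0.4]
width: 15.2
gripper_force: 59.4
```

Call:
{"fn": "step_arm", "kwargs": {"series": [[[0,0,0,0,-0.004,0,1],[0,0,0,0,-0.003,0,1],[0,0,0,0,0,0,1],[0,0,0,0,0,0,1]]]}}

```text
clock: 12.7
eef_pos: [539.0, -12.3, 113.9]
tool_rot: [-3.141, 0.0, 1.307]
force: [-1.9, 1.3, -2.1]
width: 15.3
gripper_force: 59.3
```

Call:
{"fn": "step_arm", "kwargs": {"series": [[[0,0,0,0,-0.003,0,1],[0,0,0,0,0,-0.006,1],[0,0,0,0,0,-0.013,1],[0,0,0,0,0,-0.013,1]]]}}

```text
clock: 13.1
eef_pos: [538.6, -12.2, 118.6]
tool_rot: [-3.141, 0.0, 1.307]
force: [-1.5, -0.3, -8.3]
width: 15.4
gripper_force: 58.4
```

Call:
{"fn": "step_arm", "kwargs": {"series": [[[0,0,0,0,0,-0.013,1],[0,0,0,0,0,-0.013,1],[0,0,0,0,0,-0.013,1],[0,0,0,0,0,-0.013,1]]]}}

```text
clock: 13.5
eef_pos: [539.7, -12.5, 127.3]
tool_rot: [3.14, -0.0, 1.307]
force: [-0.5, 0.2, -3.2]
width: 15.2
gripper_force: 59.4
```

Call:
{"fn": "step_arm", "kwargs": {"series": [[[0,0,0,0,0,-0.014,1],[0,0,0,0,0,-0.014,1],[0,0,0,0,0,-0.016,1],[0,0,0,0,0,-0.018,1],[0,0,0,0,0,-0.02,1],[0,0,0,0,0,-0.022,1],[0,0,0,0,0,-0.026,1],[0,0,0,0,0,-0.03,1],[0,0,0,0,0,-0.034,1],[0,0,0,0,0,-0.034,1],[0,0,0,0,0,-0.026,1],[0,0,0,0,0,-0.012,1]]]}}

```text
clock: 14.7
eef_pos: [539.1, -12.2, 167.0]
tool_rot: [3.141, -0.0, 1.307]
force: [-0.2, -0.1, -4.0]
width: 15.4
gripper_force: 59.4
```

```bash
python3 - <<'E'
from h import *
np.set_printoptions(precision=1,suppress=True)
w=ctrl.get_image("wrist");p=ctrl.get_image("top");q=ctrl.get_image("side");s=ctrl.read_state();print(s["eef_pos"],s["force"])
for n,i in (("w",w),("t",p),("s",q)):
  for k in ("cap_rim","tray"): print(n,k,[(r["centre"],round(r["score"],2),atz(i,r["centre"],115 if k=="cap_rim" else 5)) for r in ctrl.recognise(i,k)[:3]])
a=cv2.resize(w["img"],(400,300));b=cv2.resize(q["img"][140:300,180:340],(400,300));save(dict(img=np.hstack([a,b])),"c6.png")
E
```

```text
[538.8 -12.1 166.6] [ 0.7 -0.1 -3. ]
w cap_rim [([160.3, 188.2], 0.71, array([468.9,  43. , 115. ])), ([298.6, 230.1], 0.63, array([552.3, -11.1, 115. ]))]
w tray [([104.4, 4.4], 0.8, array([433.5, 199.4,   5. ]))]
t cap_rim []
t tray [([154.1, 270.8], 0.59, array([518.5, 287. ,   5. ]))]
s cap_rim [([255.1, 208.0], 0.62, array([544.4, -12.1, 115. ]))]
s tray [([215.7, 196.1], 0.78, array([457.5, 294.6,   5. ]))]
```

View pics/c6.png

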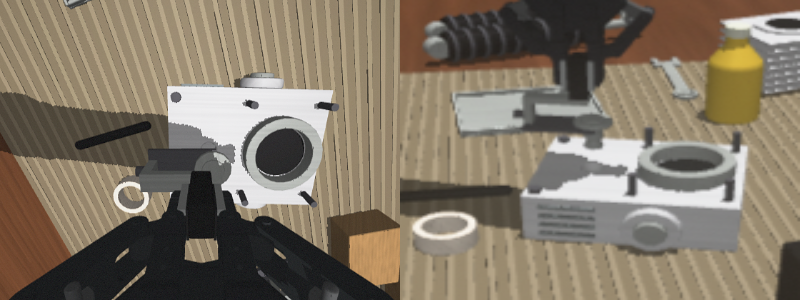

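The left half shows the cap seated in the fork, under the handle. The right half shows it hanging clear above the block. Now a slow carry to the tray.

Call:
{"fn": "step_arm", "kwargs": {"series": [[[0,0,0,0.015,-0.007,0,1],[0,0,0,0.029,-0.014,0,1],[0,0,0,0.044,-0.021,0,1],[0,0,0,0.059,-0.028,0,1],[0,0,0,0.073,-0.035,0,1],[0,0,0,0.088,-0.042,0,1],[0,0,0,0.088,-0.042,0,1],[0,0,0,0.088,-0.042,0,1],[0,0,0,0.088,-0.042,0,1],[0,0,0,0.088,-0.042,0,1],[0,0,0,0.088,-0.042,0,1],[0,0,0,0.088,-0.042,0,1]]]}}

```text
clock: 16.35
eef_pos: [513.5, 125.7, 166.5]
tool_rot: [-3.142, -0.0, 1.307]
force: [0.6, 0.1, -3.7]
width: 15.5
gripper_force: 59.4
```

Call:
{"fn": "step_arm", "kwargs": {"series": [[[0,0,0,0.088,-0.042,0,1],[0,0,0,0.088,-0.042,0,1],[0,0,0,0.088,-0.042,0,1],[0,0,0,0.088,-0.042,0,1],[0,0,0,0.088,-0.042,0,1],[0,0,0,0.088,-0.042,0,1],[0,0,0,0.088,-0.042,0,1],[0,0,0,0.073,-0.035,0,1],[0,0,0,0.059,-0.028,0,1],[0,0,0,0.044,-0.021,0,1],[0,0,0,0.029,-0.014,0,1],[0,0,0,0.015,-0.007,0,1]]]}}

```text
clock: 17.55
eef_pos: [488.7, 261.3, 166.5]
tool_rot: [3.142, 0.0, 1.307]
force: [-0.6, -0.0, -3.0]
width: 15.5
gripper_force: 59.4
```

```bash
python3 - <<'E'
from h import *
np.set_printoptions(precision=1,suppress=True)
w=ctrl.get_image("wrist");p=ctrl.get_image("top");q=ctrl.get_image("side");s=ctrl.read_state();print(s["eef_pos"],s["force"],s["clock"],np.degrees(s["tool_rot"]))
for n,i in (("w",w),("t",p),("s",q)):
  for k in ("cap_rim","tray","bearing"): print(n,k,[(r["centre"],round(r["score"],2),atz(i,r["centre"],122 if k=="cap_rim" else 5)) for r in ctrl.recognise(i,k)[:3]])
E
```

```text
[488.8 260.7 166.5] [-0.4 -0.2 -3.1] 17.7 [180.    0.   74.8]
w cap_rim [([300.5, 229.8], 0.84, array([503.5, 265.3, 122. ]))]
w tray [([305.2, 168.8], 0.81, array([520.7, 284.6,   5. ])), ([474.8, 61.6], 0.15, array([697.4, 340.7,   5. ]))]
w bearing [([323.3, 128.0], 0.59, array([547.8, 319.5,   5. ]))]
t cap_rim [([154.4, 268.7], 0.63, array([507.9, 255.4, 122. ])), ([151.8, 293.0], 0.37, array([460.7, 266.6, 122. ]))]
t tray [([170.4, 277.5], 0.89, array([496.7, 252.4,   5. ]))]
t bearing []
s cap_rim [([223.4, 164.5], 0.45, array([485., 248., 122.]))]
s tray [([224.1, 197.4], 0.65, array([482. , 282.1,   5. ])), ([195.4, 244.0], 0.64, array([402.3,  32. ,   5. ]))]
s bearing [([245.8, 192.5], 0.61, array([549. , 307.4,   5. ])), ([228.8, 164.7], 0.61, array([510. , 547.7,   5. ]))]
```

Call:
{"fn": "step_arm", "kwargs": {"series": [[[0,0,0,0,0,0.02,1],[0,0,0,0,0,0.04,1],[0,0,0,0,0,0.06,1],[0,0,0,0,0,0.07,1],[0,0,0,0,0,0.07,1],[0,0,0,0,0,0.07,1],[0,0,0,0,0,0.07,1],[0,0,0,0,0,0.06,1],[0,0,0,0,0,0.04,1],[0,0,0,0,0,0.02,1],[0,0,0,0,0,0,1],[0,0,0,0,0,0,1]]]}}

```text
clock: 19.35
eef_pos: [489.0, 261.2, 88.8]
tool_rot: [3.141, -0.0, 1.307]
force: [-0.4, 0.3, -2.9]
width: 15.1
gripper_force: 59.4
```

Call:
{"fn": "step_arm", "kwargs": {"series": [[[0,0,0,0,0,0.01,1],[0,0,0,0,0,0.01,1],[0,0,0,0,0,0.01,1],[0,0,0,0,0,0.01,1],[0,0,0,0,0,0.007,1],[0,0,0,0,0,0.007,1],[0,0,0,0,0,0,1],[0,0,0,0,0,0,1],[0,0,0,0,0,0,1]]]}}

```text
clock: 20.25
eef_pos: [488.8, 261.1, 80.5]
tool_rot: [3.142, -0.0, 1.307]
force: [0.0, -0.4, -2.5]
width: 15.1
gripper_force: 59.5
```

Call:
{"fn": "step_arm", "kwargs": {"series": [[[0,0,0,0,-0.006,0,1],[0,0,0,0,-0.01,0,1],[0,0,0,0,-0.014,0,1],[0,0,0,0,-0.014,0,1],[0,0,0,0,-0.014,0,1],[0,0,0,0,-0.014,0,1],[0,0,0,0,-0.014,0,1],[0,0,0,0,-0.014,0,1],[0,0,0,0,0,0,1]]]}}

```text
clock: 21.15
eef_pos: [473.8, 265.2, 80.4]
tool_rot: [-3.141, 0.0, 1.307]
force: [-0.1, -0.0, -3.2]
width: 15.3
gripper_force: 59.5
```

```bash
python3 - <<'E'
from h import *
np.set_printoptions(precision=1,suppress=True)
w=ctrl.get_image("wrist");p=ctrl.get_image("top");q=ctrl.get_image("side");s=ctrl.read_state();print(s["eef_pos"],s["force"],s["clock"])
for n,i in (("w",w),("t",p),("s",q)):
  for k in ("cap_rim","cap_end","bearing"): print(n,k,[(r["centre"],round(r["score"],2),atz(i,r["centre"],40 if k[0]=="c" else 10)) for r in ctrl.recognise(i,k)[:3]])
save(w,"w4.png")
E
```

```text
[474.4 265.   80.4] [ 0.2  0.3 -2.2] 21.3
w cap_rim [([319.6, 235.4], 0.56, array([500.2, 263.5,  40. ]))]
w cap_end [([321.5, 236.0], 0.98, array([501.3, 262.8,  40. ]))]
w bearing [([378.7, 133.8], 0.64, array([558.1, 314.9,  10. ]))]
t cap_rim [([164.6, 271.2], 0.51, array([509. , 255.2,  40. ]))]
t cap_end [([165.8, 274.8], 0.64, array([500.7, 253.7,  40. ])), ([160.7, 300.1], 0.26, array([448.5, 271.7,  40. ]))]
t bearing []
s cap_rim [([229.4, 192.0], 0.57, array([497.3, 242.5,  40. ]))]
s cap_end [([226.2, 192.5], 0.5, array([488.1, 240.4,  40. ]))]
s bearing []
```

Call:
{"fn": "step_arm", "kwargs": {"series": [[[0,0,0,0,-0.015,0,1],[0,0,0,0,-0.025,0,1],[0,0,0,0,-0.04,0,1],[0,0,0,0,-0.06,0,1],[0,0,0,0,-0.08,0,1],[0,0,0,0,-0.06,0,1],[0,0,0,0,-0.02,0,1],[0,0,0,0,0,-0.1,1],[0,0,0,0,0,-0.1,1],[0,0,0,0,0,0,1]]]}}

```text
clock: 22.75
eef_pos: [432.0, 277.4, 111.8]
tool_rot: [3.139, -0.003, 1.307]
force: [0.3, 0.6, -1.7]
width: 15.4
gripper_force: 59.6
```

```bash
python3 - <<'E'
from h import *
np.set_printoptions(precision=1,suppress=True)
w=ctrl.get_image("wrist");p=ctrl.get_image("top");s=ctrl.read_state();print(s["eef_pos"],s["force"],s["clock"])
for n,i in (("w",w),("t",p)):
  for k in ("cap_rim","cap_end","bearing","marker"): print(n,k,[(r["centre"],round(r["score"],2),atz(i,r["centre"],40 if k[0]=="c" else 10)) for r in ctrl.recognise(i,k)[:3]])
for c in ((268,272),(277,320)): print(atz(p,c,7))
plan([(430,120,s["eef_pos"][2])],75,6,1)
E
```

```text
[430.8 277.  110.4] [-0.6 -0.1 -2.8] 22.85
w cap_rim [([371.4, 220.8], 0.69, array([501.2, 263.7,  40. ]))]
w cap_end [([371.2, 219.9], 0.97, array([501.2, 264.5,  40. ])), ([266.7, 250.1], 0.58, array([415.8, 261.1,  40. ]))]
w bearing [([408.6, 124.5], 0.81, array([550.5, 324.1,  10. ]))]
w marker []
t cap_rim [([162.6, 274.1], 0.64, array([503.5, 260.4,  40. ]))]
t cap_end [([161.7, 276.2], 0.53, array([499.3, 262.9,  40. ]))]
t bearing []
t marker [([273.1, 294.5], 0.58, array([416.9,  29.4,  10. ]))]
[468.6  31.9   7. ]
[360.4  30.8   7. ]
[[0, 0, -0.001, -0.168, 0.045, -0.0, 1], [0, 0, -0.001, -0.168, 0.044, -0.001, 1], [0, 0, -0.001, -0.169, 0.045, -0.0, 1], [0, 0, -0.001, -0.168, 0.044, -0.0, 1], [0, 0, -0.001, -0.168, 0.044, -0.001, 1], [0, 0, -0.001, -0.169, 0.044, -0.0, 1]]
```

Call:
{"fn": "step_arm", "kwargs": {"series": [[[0,0,0,-0.08,0.02,0,1],[0,0,0,-0.168,0.044,0,1],[0,0,0,-0.168,0.044,0,1],[0,0,0,-0.168,0.044,0,1],[0,0,0,-0.168,0.044,0,1],[0,0,0,-0.168,0.044,0,1],[0,0,0,-0.08,0.02,0,1],[0,0,0,0,0,0.08,1],[0,0,0,0,0,0.12,1],[0,0,0,0,0,0.1,1],[0,0,0,0,0,0.06,1],[0,0,0,0,0,0,1]]]}}

```text
clock: 24.45
eef_pos: [428.7, 121.6, 55.6]
tool_rot: [-3.14, 0.001, 1.307]
force: [-0.0, 0.9, -1.9]
width: 15.2
gripper_force: 59.4
```

Call:
{"fn": "step_arm", "kwargs": {"series": [[[0,0,0,0,0,0,1],[0,0,0,0,0,0,1]]]}}

```text
clock: 24.65
eef_pos: [429.7, 121.9, 56.9]
tool_rot: [3.141, -0.001, 1.307]
force: [1.0, -0.9, -1.9]
width: 14.9
gripper_force: 59.4
```

Call:
{"fn": "step_arm", "kwargs": {"series": [[[0,0,0,0,0,0.01,1],[0,0,0,0,0,0.01,1],[0,0,0,0,0,0.006,1],[0,0,0,0,0,0,1],[0,0,0,0,0,0,1]]]}}

```text
clock: 25.15
eef_pos: [429.3, 121.8, 52.5]
tool_rot: [-3.141, -0.0, 1.307]
force: [0.1, 0.4, -2.8]
width: 15.1
gripper_force: 59.4
```

Call:
{"fn": "step_arm", "kwargs": {"series": [[[0,0,0,0,0,0.005,1],[0,0,0,0,0,0.003,1],[0,0,0,0,0,0,1]]]}}

```text
clock: 25.45
eef_pos: [429.3, 121.8, 52.2]
tool_rot: [3.141, -0.001, 1.307]
force: [-1.0, -0.7, 10.8]
width: 15.0
gripper_force: 61.4
```

Call:
{"fn": "step_arm", "kwargs": {"series": [[[0,0,0,0,0,-0.005,1],[0,0,0,0,0,0,0.9],[0,0,0,0,0,0,0.8],[0,0,0,0,0,0,0.5],[0,0,0,0,0,0,0.2],[0,0,0,0,0,0,0],[0,0,0,0,0,0,0],[0,0,0,0,0,0,0],[0,0,0,0,0,0,0]]]}}

```text
clock: 26.35
eef_pos: [429.3, 121.8, 52.0]
tool_rot: [-3.142, 0.0, 1.307]
force: [0.2, -0.1, -0.3]
width: 85.2
gripper_force: 0.0
```

Call:
{"fn": "step_arm", "kwargs": {"series": [[[0,0,0,0,0,-0.05,0],[0,0,0,0,0,-0.15,0],[0,0,0,0,0,-0.25,0],[0,0,0,0,0,-0.25,0],[0,0,0,0,0,-0.1,0],[0,0,0,0,0,0,0]]]}}

```text
clock: 26.95
eef_pos: [430.7, 122.3, 174.5]
tool_rot: [3.138, -0.003, 1.307]
force: [0.3, 0.1, 0.7]
width: 85.2
gripper_force: 0.0
```

```bash
python3 - <<'E'
from h import *
np.set_printoptions(precision=1,suppress=True)
w=ctrl.get_image("wrist");p=ctrl.get_image("top");q=ctrl.get_image("side");s=ctrl.read_state();print(s["eef_pos"],s["force"],s["clock"],s["width"])
for n,i in (("w",w),("t",p),("s",q)):
  for k in ("puller_grip","cap_rim","bearing"): print(n,k,[(r["centre"],round(r["score"],2),atz(i,r["centre"],dict(p=66,c=40,b=10)[k[0]])) for r in ctrl.recognise(i,k)[:3]])
g=cv2.cvtColor(w["img"],cv2.COLOR_RGB2GRAY)
print("handle proj",[proj(w,(429.5+.4,123.5,z)) for z in (40,66,92)])
m=(g[150:300,230:340]<45).astype(np.uint8);k,l,st,ce=cv2.connectedComponentsWithStats(m);print([(x[:5]+[230,150,0,0,0]) for x in st[1:] if x[4]>150])
E
```

```text
[428.7 121.9 171.7] [-0.4 -0.5 -0. ] 27.1 85.37905161162703
w puller_grip [([267.2, 195.9], 0.7, array([423.2, 140.5,  66. ])), ([475.5, 269.9], 0.33, array([596.8,  17.5,  66. ]))]
w cap_rim [([315.3, 28.4], 0.66, array([497.8, 261.3,  40. ]))]
w bearing [([317.9, 28.1], 0.43, array([505.3, 267.7,  10. ]))]
t puller_grip [([442.6, 266.8], 0.96, array([ 407.1, -339.8,   66. ])), ([232.6, 312.1], 0.69, array([394.9, 119.2,  66. ])), ([394.8, 177.8], 0.63, array([ 619. , -284.9,   66. ]))]
t cap_rim [([131.0, 255.9], 0.68, array([556.1, 324.3,  40. ])), ([103.5, 201.9], 0.68, array([689.9, 371.8,  40. ]))]
t bearing [([133.8, 260.1], 0.57, array([550.4, 328.3,  10. ])), ([161.8, 163.6], 0.46, array([767.3, 235.9,  10. ]))]
s puller_grip [([325.7, 317.5], 0.94, array([ 626.4, -327.6,   66. ])), ([201.5, 214.0], 0.78, array([421.6,  69.3,  66. ])), ([189.9, 363.0], 0.72, array([ 407.2, -390.8,   66. ]))]
s cap_rim [([224.9, 190.8], 0.55, array([484.9, 252.4,  40. ]))]
s bearing []
handle proj [[np.float64(279.6716385595272), np.float64(203.9181959678244)], [np.float64(279.59228698807954), np.float64(211.72972266287712)], [np.float64(279.4964420435801), np.float64(221.16488984210906)]]
[array([270, 191,  20,  41, 736]), array([241, 255,  96,  33, 681])]
```

```bash
python3 -c "
from cell import ctrl
print(ctrl.finish_job())"
```

```text
the job is handed in; nothing more can be done
None
```

The job is handed in at about 27 s: the cap came off on the puller and stands in the tray, and the puller stands upright and released on the bench, about 165 mm from the tray's middle; the hand-in gave no verdict.

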